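Change over the sprung finial cradle and hold the new blank down

ROBOT

A 6-joint arm with a two-finger parallel gripper is mounted at the origin on the work surface. World frame = base frame: x ahead of the robot, y to its left, z up, the work surface at z = 0. Lengths are in mm, angles in rad, forces in N, time in s.
With the tool pointing down it reaches from about 275 to 1000 mm from the base axis. Payload 8.4 kg.
Tool frame: the origin (TCP) lies between the finger pads; the fingertips stand 22 mm ahead of it and the grasp point (between the pads) lies 3 mm ahead of it (r.nose_length is the z of the fingertips in the tool frame, in mm); z points along the fingers, y is the line along which they close (so a half turn about z gives the same grasp; the last joint's range is limited). The gripper opens to 85 mm and grips with 20 to 120 N. Pads are 22 mm wide; open, the fingers measure 114 mm over their backs; the gripper's body (76 mm by 85 mm) begins 54 mm behind the grasp point. The pads swing forward as they close: fully open they stand 13 mm farther back than shut.
Start: joints at [1.113, 0.353, 1.633, -0, 1.155, -0.002], TCP at [275.112, 561.196, 225.581] pointing down, gripper open.
Joint ranges: [-2.63, 2.63], [-0.92, 2.1], [0.06, 2.66], [-1.3, 4.44], [0, 2.69], [-3.02, 3.02]. Speed limits (rad/s): [2.22, 2.22, 2.79, 3.14, 3.14, 3.14].

INTERFACE

Orientations are given as [roll, pitch, yaw] about the fixed x, y, z axes, in that order (R = Rz(yaw) Ry(pitch) Rx(roll)).
In Python, from rig import r, camrig, telemetry, sign_off gives the robot as it stands (r), with the cameras (camrig), the job as plain functions and the readings (telemetry).
- The arm moves only by the shell command python3 steer.py 'ROWS' [FORCE]. ROWS is rows parted by semicolons, their numbers by spaces, 1 to 5 of them, each of 7 numbers: a rotation vector rx, ry, rz in rad, then dx, dy, dz in mm, then the opening from 0.0 (shut) to 1.0 (fully open); each row shifts and turns the commanded pose from where the row before left it, along the tool's axes as they then stand; what a row does not reach is not made up. A row lasts 1/12 s, in which the tool goes at most 41.7 mm and 0.125 rad, less where a joint would pass 70% of its speed; a pose out of reach is approached as far as the arm can. The fingers move at their own pace and stop on an object; FORCE is the grip in N (left out, the last holds). Time passes only in rows, so rows that do not move let the fingers close. It prints the time, the measured TCP pose, the force, the opening and the grip force at its end.
- telemetry.sense(): the state, without advancing time (a new reading comes with each control period).
- camrig.grab_frame(name): name is "scene" or "top" or "wrist"; returns the picture (480x640x3 uint8, red, green, blue); there is no depth.
- camrig.camera_params(name): a dict with "fx", "fy", "cx", "cy" (pixels), "dist_coeffs" ([k1, k2, p1, p2, k3] as OpenCV has them; the pictures are not rectified), "rvec" (rotation vector, rad) and "tvec" (3), from world to camera coordinates, as OpenCV has them. Camera axes: x right, y down, z forward; pixel columns grow to the right and rows downward; lengths in mm; the calibration is good to about 2 mm. A picture is of the moment at which its call begins: read the wrist's pose just before it. camera_params takes no time and is no camera call; for the wrist camera it gives the pose at the moment of the call.
- sign_off(): hands the job in; it is judged then, once.
The state is a dict: "clock": time; "qpos": joint angles; "qvel": joint speeds; "joint_efforts": joint torques, N m; "eef_pos": TCP position; "tcp_rot": TCP orientation; "contact_force": force on the tool from outside, world axes, zero at the start; "wrist_torque": the same for the moment, N m; "opening": opening from 0.0 (shut) to 1.0 (fully open); "grasp_force": force on a finger pad.
Only numpy, scipy, OpenCV 4.12 (cv2) and the standard library are available. Lean on these libraries where they do the work, as an engineer would, in place of code of your own. Each camera call takes 0.05 s, during which the arm holds its last target. There are 200 camera calls.

TASK

Lift the finished dark finial out of the sprung ring cradle and stand it upright in the one free seat of the tray, the one with the green dot, so that both rows are full; let go of it there. Then set the pale blank finial upright in the cradle's brass ring and press it down until the top of the ring is level with the rim of the blue housing or lower. Finish while still gripping the blank and holding it pressed down; leave the other finials, the mallet, the glue bottle and the chisel where they are.

Things in the scene. Friction and masses are not known exactly. Their poses are not given: they have to be found in the camera images.
- tray: plywood tray fixed to the bench, 185 x 185 mm, 24 mm high, origin at the centre of its underside, x and y along its sides, z up. Four round seats, 46 mm across and 16 mm deep, in two rows of two, centred at x and y = plus or minus 42.5 mm. A finial set in a seat centres itself on its edge, foot about 12 mm below the tray's top
- free_seat: green dot, 34 mm across, flat on the bottom of the one empty seat; origin on the seat's axis, 8.3 mm above the bench (15.7 mm below the tray's top)
- finial_done: the finished finial, dark wood; at the start it stands in the cradle's ring. A turned finial, 102 mm tall, 0.2 kg: bead foot 32 mm across and 6 mm high, ball belly 64 mm across centred 34 mm up, neck 20 mm across at 66 to 70 mm up, straight knob to grip, 28 mm across from 73 to 97 mm up. Origin at the centre of the foot's underside, z up its axis
- blank: the blank finial, pale wood; at the start it stands on the bench. A turned finial, 102 mm tall, 0.2 kg: bead foot 32 mm across and 6 mm high, ball belly 64 mm across centred 34 mm up, neck 20 mm across at 66 to 70 mm up, straight knob to grip, 28 mm across from 73 to 97 mm up. Origin at the centre of the foot's underside, z up its axis
- finial_a: dark finished finial already standing in a seat of the tray, same shape as the others (102 mm tall); leave alone. Origin at the centre of its foot
- finial_b: dark finished finial already standing in a seat of the tray, same shape as the others (102 mm tall); leave alone. Origin at the centre of its foot
- finial_c: dark finished finial already standing in a seat of the tray, same shape as the others (102 mm tall); leave alone. Origin at the centre of its foot
- cradle: sprung ring cradle fixed to the bench: dark steel base 130 x 130 x 10 mm, round blue housing 104 mm across whose rim is 55 mm above the bench, and in it a brass ring that slides down against a spring. Origin at the centre of the underside, z up
- ring_mouth (a point): centre of the brass ring's top face; the ring is 74 mm across outside, 46 mm inside, and 12 mm thick. At rest its top is 73 mm above the bench, 18 mm above the housing's rim. A finial set in it centres itself with its foot about 12 mm below this point. The point moves down with the ring
- ring (a joint): how far the ring is pressed down, 0 (up) to 0.020 m (on its stop); it is level with the housing's rim at 0.018. Spring of 400 N/m with 5 N of preload: a finial's weight does not move it; to the stop takes about 10 N beyond that weight, so grip the knob firmly (about 40 N)
- mallet: wooden mallet lying on the bench, head 85 x 55 x 55 mm dark, pale handle 24 mm thick and 170 mm long; origin under the head; leave alone
- glue: white glue bottle with red cap, 60 mm across, 150 mm tall; origin at the centre of its base; leave alone
- chisel: chisel lying on the bench, 230 mm long, 26 mm thick handle; origin under its middle; leave alone

How it is judged (in metres and radians):
On the way:
1. the finished finial stands upright in the free seat of the tray and has been let go (horizontal distance between finial_done and free_seat below 0.006 m and z of finial_done in the frame of tray between 0.006 and 0.018 m and angle between finial_done's own z axis and vertical below 0.15 rad and linear speed of finial_done below 0.03 m/s and contact force between the fingers and finial_done below 0.1 N), for 0.2 s.
At the end, for the whole second after the job is handed in: Finished finial released, upright (0.15 rad), seated within 6 mm of the free seat; blank upright (0.15 rad) within 5 mm of the ring axis, still gripped, ring down more than 15 of 20 mm; other finials moved under 10 mm, mallet, glue and chisel under 20 mm (all of step 1 and value of joint ring above 0.015 m and horizontal distance between blank and ring_mouth below 0.005 m and z of blank in the frame of ring_mouth between -0.017 and -0.006 m and angle between each of blank, finial_a, finial_b, finial_c's own z axis and vertical below 0.15 rad and contact force between blank and cradle above 4 N and contact force between the fingers and blank above 2 N and linear speed of blank below 0.02 m/s and distance of each of finial_a, finial_b, finial_c from where it was at the start of the episode below 0.01 m and distance of each of mallet, glue, chisel from where it was at the start of the episode below 0.02 m); the arm keeps its last pose, push and grip.
It fails at once if another finial is knocked out of place (distance of any of finial_a, finial_b, finial_c from where it was at the start of the episode above 0.02 m).
It fails at once if the mallet, glue bottle or chisel is moved (distance of any of mallet, glue, chisel from where it was at the start of the episode above 0.03 m).
It also fails if it takes over 58 s, if anything falls off the work surface, if the arm or the gripper's body presses on something with over 40 N, if the wrist force passes 120 N, or if a joint passes its speed limit or range.

## Working session

There is one attempt and no reset: what is moved stays moved. The work goes in short steps, Python scripts to look and compute and a shell command to move; the robot and the scene stay as the last step left them, time stands still between calls to the robot, and variables do not carry over. Pictures are saved under pics/ and viewed, at most 13 in all, crops included, and the job is handed in when it is done.

```bash
ls; mkdir -p pics; python3 - <<'E'
from rig import r, camrig, telemetry, sign_off
import cv2
for n in("scene","top"):
    cv2.imwrite(f"pics/{n}0.png",camrig.grab_frame(n)[:,:,::-1]); print(n,camrig.camera_params(n))
s=telemetry.sense();print(s)
E
```

```text
pics
rig.py
steer.py
scene {'fx': 547.593094435304, 'fy': 547.593094435304, 'cx': 319.77556416548043, 'cy': 241.13560617484964, 'dist_coeffs': array([0.04557524, 0.        , 0.        , 0.        , 0.        ]), 'rvec': array([ 0.79171533,  2.64955541, -0.9675412 ]), 'tvec': array([ 490.5277364 , -194.10393391, 1251.30591368])}
top {'fx': 599.0317048676357, 'fy': 599.0317048676357, 'cx': 317.93062929476713, 'cy': 237.89482246922623, 'dist_coeffs': array([0.02162401, 0.        , 0.        , 0.        , 0.        ]), 'rvec': array([ 2.16289102, -2.16104665,  0.08237466]), 'tvec': array([  11.89013262,  597.11808942, 1026.67771245])}
{'clock': 0.1, 'qpos': array([ 1.11256497e+00,  3.53607154e-01,  1.63407653e+00, -1.02174766e-05,
        1.15519346e+00, -2.40719386e-03]), 'qvel': array([ 3.87246596e-05, -3.47139183e-03, -4.69640127e-04,  4.27983380e-04,
       -1.49349149e-04, -3.97647695e-04]), 'joint_efforts': array([ 1.07389074e-03, -6.06355333e+01, -3.42824578e+01,  8.52375092e-05,
        3.92220682e-03,  3.93779737e-05]), 'eef_pos': array([274.93695936, 560.78468636, 224.91193155]), 'tcp_rot': array([-3.14030815e+00,  6.25036271e-06,  2.68577262e+00]), 'contact_force': array([ 0.10757826, -0.62685824,  0.41570847]), 'wrist_torque': array([-0.00618063, -0.01078973,  0.01203525]), 'grasp_force': 0.0, 'opening': 1.0036180836739044}
```

View pics/top0.png

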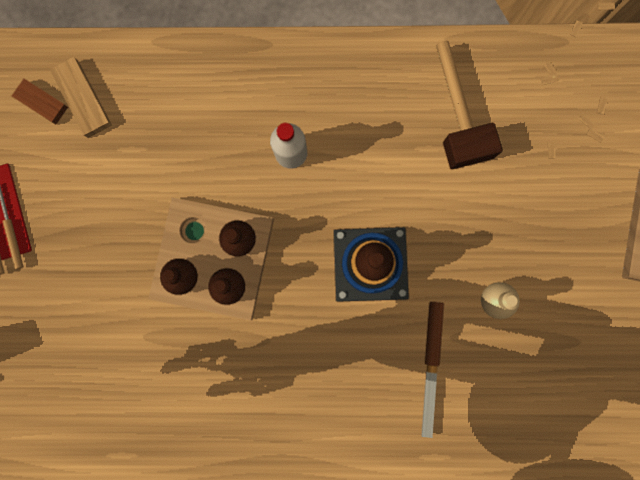

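View pics/scene0.png

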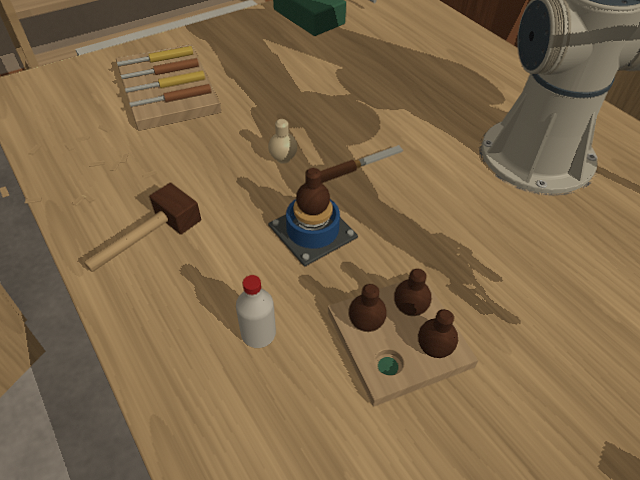

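Top view: tray around (213,255) with its green dot at (193,230), finials at (237,237), (178,276) and (227,286), cradle at (371,263), blank at (500,300) with its knob at (510,300). The scene view confirms this layout. Next I measure.

```bash
cat > h.py <<'E'
import cv2, numpy as np
from rig import r, camrig, telemetry, sign_off
def cam(n):
    c=camrig.camera_params(n); K=np.array([[c['fx'],0,c['cx']],[0,c['fy'],c['cy']],[0,0,1.]])
    return K,np.array(c['dist_coeffs']),cv2.Rodrigues(np.array(c['rvec']))[0],np.array(c['tvec'])
def ray(n,uv,C=None):
    K,d,R,t=C or cam(n)
    p=cv2.undistortPoints(np.array(uv,float).reshape(-1,1,2),K,d)[:,0]
    D=np.c_[p,np.ones(len(p))]@R
    return -R.T@t,D/np.linalg.norm(D,axis=1)[:,None]
def plane(n,uv,z,C=None):
    o,D=ray(n,uv,C); return o+D*((z-o[2])/D[:,2])[:,None]
def cross(o1,d1,o2,d2):
    A=sum(np.eye(3)-np.outer(d,d) for d in(d1,d2)); b=sum((np.eye(3)-np.outer(d,d))@o for o,d in((o1,d1),(o2,d2)))
    return np.linalg.solve(A,b)
def blobs(m,amin=60):
    n,l,s,c=cv2.connectedComponentsWithStats(m.astype(np.uint8)); 
    return [(s[i][4],np.round(c[i],1),s[i][:4],l==i) for i in range(1,n) if s[i][4]>=amin]
def fit_circle(P):
    a=np.linalg.lstsq(np.c_[2*P,np.ones(len(P))],(P**2).sum(1),rcond=None)[0]
    return a[:2],np.sqrt(a[2]+a[0]**2+a[1]**2)
E
python3 - <<'E'
from h import *
for n in("top","scene"):
    im=cv2.imread(f"pics/{n}0.png"); h=cv2.cvtColor(im,cv2.COLOR_BGR2HSV).astype(int); H,S,V=h[...,0],h[...,1],h[...,2]
    for nm,m in dict(blue=(H>100)&(H<120)&(S>130)&(V>40),green=(H>65)&(H<95)&(S>80)&(V>40),brass=(H>10)&(H<25)&(S>120)&(V>190),dark=(V<80)&(S>90)&((H<12)|(H>170)),pale=(S<110)&(V>130)&(H>15)&(H<32)).items():
        for a,c,b,_ in blobs(m): print(n,nm,a,c,b)
    for u,v in ((500,300),(371,263),(237,237),(193,230)) if n=="top" else ((281,135),(313,210),(280,155)): print(u,v,h[v,u], end=' ')
    print()
E
```

```text
top blue 858 [371.8 262.2] [342 233  61  60]
top green 215 [194.3 230.8] [186 223  17  17]
top brass 83 [422.2  39.5] [395  38  49   4]
top brass 74 [132.6  41.4] [113  40  38   3]
top brass 334 [452.4  86.8] [440  44  26  85]
top brass 130 [189.4 106.1] [150 105  71   5]
top brass 89 [ 47.7 132.5] [ 27 131  41   4]
top brass 733 [393.8 162.5] [316 157 132  11]
top brass 733 [100.8 163.1] [ 19 158 149  11]
top brass 118 [108.6 171.7] [ 78 170  62   4]
top brass 90 [395.9 171.3] [368 170  50   3]
top brass 406 [127.5 188.3] [ 57 185 140   7]
top brass 428 [419.4 187.6] [342 185 149   6]
top brass 68 [141.6 195.3] [123 194  41   3]
top brass 94 [438.1 194.6] [410 194  54   3]
top brass 86 [361.1 272.3] [352 251  32  32]
top brass 147 [136.8 303. ] [105 302  63   4]
top brass 116 [121.2 336.3] [ 95 334  48   5]
top brass 166 [177.5 407.8] [140 406  71   6]
top brass 100 [ 32.5 436.6] [ 11 435  43   4]
top brass 120 [344.5 437.8] [321 436  47   4]
top brass 793 [ 89.3 470.4] [ 15 464 140  13]
top brass 858 [401.6 472.1] [325 465 146  13]
top dark 70 [ 59.2 114. ] [ 52 105  15  19]
top da
[... 1399 characters left out ...]
 ] [613  40  27   8]
scene pale 1010 [152.6  71.9] [119  44  87  47]
scene pale 72 [579.2  46.8] [568  44  24   8]
scene pale 279 [609.9  72.1] [595  48  27  42]
scene pale 218 [133.9  57.2] [116  50  44  14]
scene pale 1711 [168.7 101.4] [127  74  93  50]
scene pale 2289 [566.8 157.3] [486  93 121 101]
scene pale 429 [282.  138.8] [273 119  17  40]
scene pale 212 [384.  153.1] [364 145  40  18]
scene pale 147 [122.4 242.4] [101 228  43  30]
scene pale 76 [213.1 254.5] [200 235  26  37]
scene pale 287 [432.3 305.6] [420 281  24  39]
scene pale 1282 [261.8 317. ] [242 288  35  60]
scene pale 4676 [399.1 358.4] [328 306 150 101]
281 135 [ 19  86 136] 313 210 [ 11 161  49] 280 155 [ 19  87 135]
```

```bash
python3 - <<'E'
from h import *
im=cv2.imread("pics/top0.png"); h=cv2.cvtColor(im,cv2.COLOR_BGR2HSV).astype(int); H,S,V=h[...,0],h[...,1],h[...,2]
bl=max(blobs((H>100)&(H<120)&(S>130)&(V>40)),key=lambda t:t[0])[3]
c=np.argwhere(bl)[:,::-1].astype(np.float32); hull=cv2.convexHull(c)[:,0]
print("cradle",fit_circle(plane("top",hull,55)[:,:2]))
F=[]
for a,c,b,m in blobs((V<80)&(S>90)&((H<12)|(H>170)),300):
    if 800<a<1000:
        (x,y),rad=cv2.minEnclosingCircle(np.argwhere(m)[:,::-1].astype(np.float32)); z=95 if c[0]>300 else 46
        p=plane("top",[[x,y]],z)[0]; F.append(p); print("dark",c,x,y,rad,p)
A,D,B,Cc=F
print("free para",A+B-Cc, "dot",plane("top",[[194.3,230.8]],8.3), plane("scene",[[387.8,365.7]],8.3))
print("blank knob top",plane("top",[[509,301.3]],100))
o,d=ray("top",[[509,301.3]]);o2,d2=ray("scene",[[282.2,123]]);print("x",cross(o,d[0],o2,d2[0]))
print("tray corners?")
cr=np.hstack([cv2.resize(im[265:335,460:560],None,fx=4,fy=4,interpolation=2),cv2.resize(im[190:260,160:260],None,fx=4,fy=4,interpolation=2)])
s=cv2.imread("pics/scene0.png"); cr=np.vstack([cr,np.hstack([cv2.resize(s[105:175,230:330],None,fx=4,fy=4,interpolation=2),cv2.resize(s[335:405,340:440],None,fx=4,fy=4,interpolation=2)])])
cv2.imwrite("pics/crop.png",cr)
E
```

```text
cradle (array([552.28592814, -80.61676648]), np.float64(51.42037440463396))
dark [236.3 238.5] 237.2081756591797 238.29766845703125 17.839191436767578 [594.77842278 152.36883428  46.        ]
dark [373.4 261.4] 374.1585388183594 261.0792541503906 18.61119842529297 [552.44332767 -81.38462805  95.        ]
dark [177.7 276.5] 178.440673828125 276.1610107421875 18.21398162841797 [529.01057732 253.20110767  46.        ]
dark [225.8 286.3] 226.09527587890625 286.18603515625 18.186071395874023 [511.8021521  170.32104657  46.        ]
free para [611.986848   235.24889537  46.        ] dot [[612.02194889 236.08724491   8.3       ]] [[610.99525257 234.09851848   8.3       ]]
blank knob top [[ 487.47020381 -297.37386943  100.        ]]
x [ 487.72710031 -297.05367865  101.76099848]
tray corners?
```

View pics/crop.png

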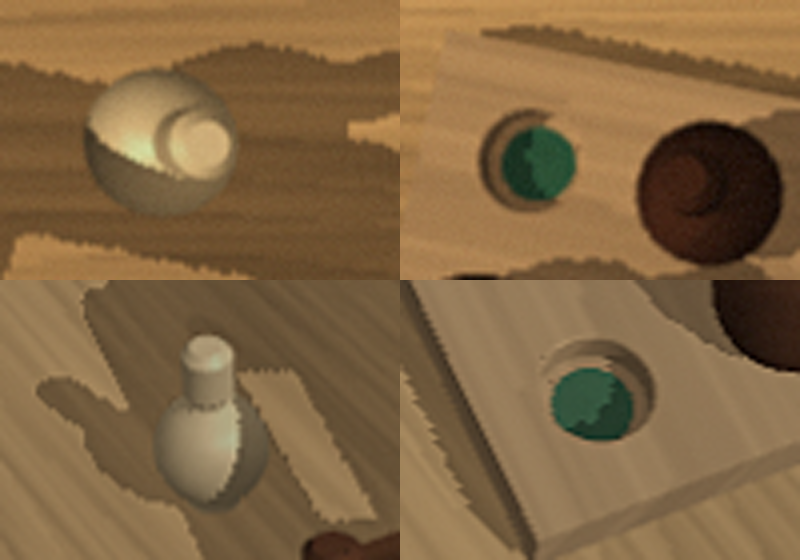

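The crops show a knob-top disc on the blank and the seat dot partly shadowed. The independent estimates agree:
- Blank: (487.5, -297.2)
- Cradle: (552.3, -81)
- Free seat: (611.8, 235.2)

I'll start by turning the closing axis onto the tray diagonal.

```bash
cat > to.py <<'E'
import sys; from h import *
from scipy.spatial.transform import Rotation as Ro
s=telemetry.sense(); R=Ro.from_euler('xyz',s['tcp_rot']); t=np.array([float(a) for a in sys.argv[1:4]])
print("tool delta",np.round(R.inv().apply(t-s['eef_pos']),1),"rotvec to vertical",np.round((R.inv()*Ro.from_euler('xyz',[np.pi,0,float(sys.argv[4]) if len(sys.argv)>4 else s['tcp_rot'][2]])).as_rotvec(),4),np.round(s['eef_pos'],1),np.round(s['tcp_rot'],4),round(s['clock'],2),np.round(s['contact_force'],1))
E
python3 steer.py '0 0 0.108 0 0 0 1;0 0 0.108 0 0 0 1;0 0 0.108 0 0 0 1;0 0 0.108 0 0 0 1;0 0 0.107 0 0 0 1' 40; python3 to.py 552.3 -81 240 2.147
```

```text
clock: 0.52
eef_pos: [275.0, 560.9, 225.1]
tcp_rot: [-3.141, 0.0, 2.141]
contact_force: [-0.7, 0.3, -0.6]
opening: 1.002
grasp_force: 0.0
tool delta [-690.  -113.4  -14.5] rotvec to vertical [-0.0008  0.0005 -0.0055] [275.  560.9 225.1] [-3.1408e+00  5.0000e-04  2.1415e+00] 0.52 [-0.7  0.3 -0.6]
```

```bash
A='0 0 0 -34.5 -5.67 -0.72 1'; python3 steer.py '0 0 0 -34.5 -5.67 -0.72 1;0 0 0 -34.5 -5.67 -0.72 1;0 0 0 -34.5 -5.67 -0.72 1;0 0 0 -34.5 -5.67 -0.72 1;0 0 0 -34.5 -5.67 -0.72 1'; python3 to.py 552.3 -81 240 2.147
```

```text
clock: 0.93
eef_pos: [345.4, 399.4, 228.9]
tcp_rot: [-3.141, 0.0, 2.147]
contact_force: [0.3, -0.0, -0.5]
opening: 1.0
grasp_force: 0.0
tool delta [-515.6  -88.4  -11. ] rotvec to vertical [-0.0006  0.0002  0.0003] [345.4 399.4 228.9] [-3.1410e+00  2.0000e-04  2.1473e+00] 0.93 [ 0.3 -0.  -0.5]
```

```bash
python3 steer.py '0 0 0 -34.5 -5.67 -0.72 1;0 0 0 -34.5 -5.67 -0.72 1;0 0 0 -34.5 -5.67 -0.72 1;0 0 0 -34.5 -5.67 -0.72 1;0 0 0 -34.5 -5.67 -0.72 1'|head -2; python3 steer.py '0 0 0 -34.5 -5.67 -0.72 1;0 0 0 -34.5 -5.67 -0.72 1;0 0 0 -34.5 -5.67 -0.72 1;0 0 0 -34.5 -5.67 -0.72 1;0 0 0 -34.5 -5.67 -0.72 1'|head -2; python3 to.py 552.3 -81 240 2.147
```

```text
clock: 1.35
eef_pos: [415.6, 239.3, 232.7]
clock: 1.77
eef_pos: [485.8, 79.1, 236.3]
tool delta [-170.5  -31.5   -3.7] rotvec to vertical [-0.0002 -0.0001 -0.0002] [485.8  79.1 236.3] [-3.1414e+00 -1.0000e-04  2.1468e+00] 1.77 [0.3 0.5 0.3]
```

```bash
python3 steer.py '0 0 0 -40 -8 -1 1;0 0 0 -40 -8 -1 1;0 0 0 -40 -7 -1 1;0 0 0 -35 -6 -0.7 1;0 0 0 -15.5 -2.5 0 1'|head -2; python3 steer.py '0 0 0 0 0 0 1;0 0 0 0 0 0 1'|head -2; python3 to.py 552.3 -81 150 2.147
python3 - <<'E'
from h import *
C=cam("wrist"); im=camrig.grab_frame("wrist"); cv2.imwrite("pics/w1.png",im[:,:,::-1])
K,d,R,t=C
print(cv2.projectPoints(np.array([[552.3,-81,163],[552.3,-81,73.]]),R,t,K,d)[0][:,0])
E
```

```text
clock: 2.18
eef_pos: [553.3, -83.1, 240.0]
clock: 2.35
eef_pos: [551.7, -79.5, 239.5]
tool delta [-1.7 -0.3 89.5] rotvec to vertical [-0.0007 -0.0012 -0.0021] [551.7 -79.5 239.5] [-3.1409e+00 -1.2000e-03  2.1449e+00] 2.35 [-0.2  0.4 -0.8]
[[325.51691907 246.5741999 ]
 [325.94150249 213.54220146]]
```

View pics/w1.png

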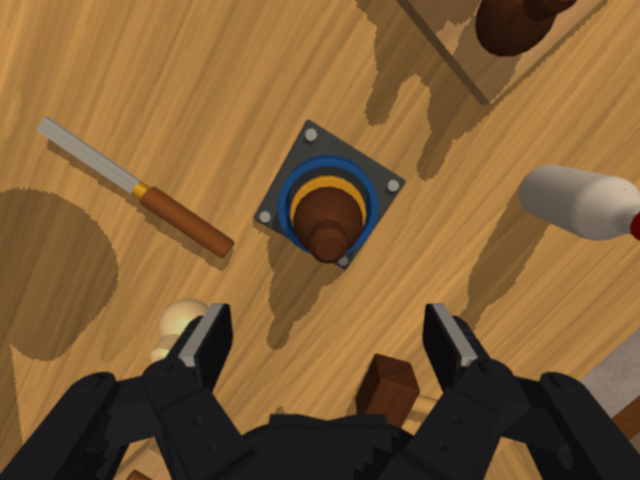

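The wrist view shows the knob top at about (327,247). My estimate projects to (325.5,246.6), so they agree. I'll descend.

```bash
python3 steer.py '0 0 0 -1 -0.2 30 1;0 0 0 -0.7 0 30 1;0 0 0 0 0 20 1;0 0 0 0 0 9.5 1;0 0 0 0 0 0 1'; python3 to.py 552.3 -81 150 2.147
python3 steer.py '0 0 0 0 0 0 0;0 0 0 0 0 0 0;0 0 0 0 0 0 0;0 0 0 0 0 0 0;0 0 0 0 0 0 0' 40; python3 to.py 552.3 -81 150
```

```text
clock: 2.82
eef_pos: [551.0, -79.2, 148.6]
tcp_rot: [-3.139, -0.003, 2.148]
contact_force: [0.5, 0.3, 0.0]
opening: 1.002
grasp_force: 0.0
tool delta [-2.2  0.1 -1.4] rotvec to vertical [-0.003  -0.003   0.0013] [551.  -79.2 148.6] [-3.1386e+00 -3.0000e-03  2.1483e+00] 2.82 [0.5 0.3 0. ]
clock: 3.23
eef_pos: [553.4, -80.9, 151.5]
tcp_rot: [3.14, 0.001, 2.147]
contact_force: [-0.5, -0.3, 1.1]
opening: 0.297
grasp_force: 34.5
tool delta [ 0.5 -1.   1.5] rotvec to vertical [0.0012 0.001  0.    ] [553.4 -80.9 151.5] [3.1404e+00 1.0000e-03 2.1467e+00] 3.23 [-0.5 -0.3  1.1]
```

```bash
python3 steer.py '0 0 0 0 0 0 0;0 0 0 0 0 -10 0;0 0 0 0 0 -25 0;0 0 0 0 0 -30 0;0 0 0 0 0 -20 0'; python3 steer.py '0 0 0 0 0 0 0';python3 to.py 611.8 235.2 237 2.147
```

```text
clock: 3.65
eef_pos: [553.1, -80.9, 238.2]
tcp_rot: [3.141, 0.001, 2.147]
contact_force: [1.0, 0.2, -2.8]
opening: 0.289
grasp_force: 39.7
clock: 3.73
eef_pos: [555.1, -81.2, 240.6]
tcp_rot: [3.136, 0.005, 2.147]
contact_force: [0.1, -0.3, -1.8]
opening: 0.289
grasp_force: 39.7
tool delta [234.5 219.8   3.6] rotvec to vertical [ 0.0051  0.0045 -0.0003] [555.1 -81.2 240.6] [3.1365 0.0045 2.1467] 3.73 [ 0.1 -0.3 -1.8]
```

```bash
python3 steer.py '0 0 0 8 7 0 0;0 0 0 18 17 0 0;0 0 0 24 22 0 0;0 0 0 24 22 0 0;0 0 0 24 22 0 0'|head -2; python3 steer.py '0 0 0 24 22 0 0;0 0 0 24 22 0 0;0 0 0 24 22 0 0;0 0 0 24 22 0 0;0 0 0 20 20 0 0'|head -2;python3 steer.py '0 0 0 13 12 0 0;0 0 0 7 7 0 0;0 0 0 0 0 0 0;0 0 0 0 0 0 0;0 0 0 0 0 0 0'|head -2; python3 to.py 611.8 235.2 237 2.147;python3 steer.py '0 0 0 0 0 0 0'|head -2;python3 to.py 611.8 235.2 237 2.147
python3 - <<'E'
from h import *
for n in("top","scene"): cv2.imwrite(f"pics/{n}2.png",camrig.grab_frame(n)[:,:,::-1])
C=cam("wrist"); im=camrig.grab_frame("wrist"); K,d,R,t=C
p=cv2.projectPoints(np.array([[611.8,235.2,8.3],[594.8,152.4,114],[529,253,114.],[511.8,170.3,114]]),R,t,K,d)[0][:,0]; print(p)
cv2.imwrite("pics/w2.png",im[:,:,::-1])
E
```

```text
clock: 4.15
eef_pos: [573.8, 52.2, 233.9]
clock: 4.57
eef_pos: [600.9, 209.1, 233.5]
clock: 4.98
eef_pos: [607.0, 232.2, 235.2]
tool delta [-0.1  5.6 -1.8] rotvec to vertical [-0.0013  0.0003 -0.0009] [607.  232.2 235.2] [-3.1403e+00  3.0000e-04  2.1461e+00] 4.98 [ 0.8  0.5 -2.6]
clock: 5.07
eef_pos: [607.2, 232.1, 235.6]
tool delta [ 0.1  5.5 -1.4] rotvec to vertical [-0.0006  0.0002 -0.0016] [607.2 232.1 235.6] [-3.1410e+00  2.0000e-04  2.1454e+00] 5.07 [ 0.5 -0.4 -1.3]
[[330.82449183 197.84908795]
 [265.79104004 289.62222912]
 [255.92567575 151.98103544]
 [189.92608919 225.55305705]]
```

View pics/w2.png

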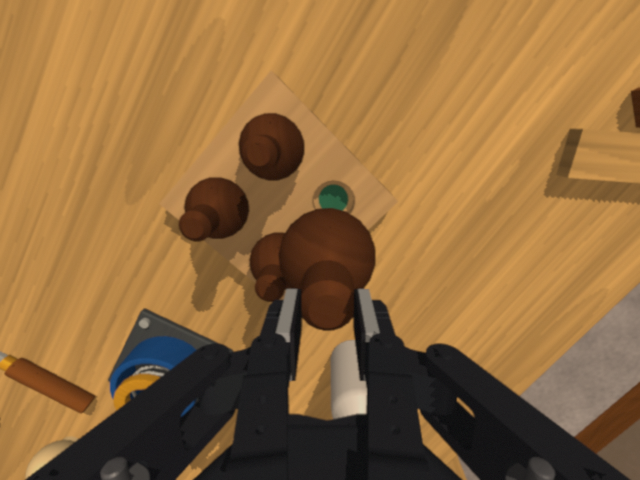

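The wrist view shows the held finial centred between the pads and the seat dot at about (333,198), against a prediction of (331,198). I'll cross-check dot and belly positions from this view.

```bash
python3 - <<'E'
from h import *
im=cv2.imread("pics/w2.png"); h=cv2.cvtColor(im,cv2.COLOR_BGR2HSV).astype(int); H,S,V=h[...,0],h[...,1],h[...,2]
for a,c,b,m in blobs((H>55)&(H<100)&(S>60)&(V>25),100): print("wrist",a,c,b,plane("wrist",[c],8.3))
for n in("top","scene"):
    i2=cv2.imread(f"pics/{n}0.png"); h=cv2.cvtColor(i2,cv2.COLOR_BGR2HSV).astype(int); H2,S2,V2=h[...,0],h[...,1],h[...,2]
    for a,c,b,m in blobs((H2>55)&(H2<100)&(S2>50)&(V2>20),100):
        if c[1]>200:
            (x,y),rad=cv2.minEnclosingCircle(np.argwhere(m)[:,::-1].astype(np.float32)); print(n,a,c,b,(x,y),rad,plane(n,[(x,y),c],8.3))
print("rim top",plane("top",[[192.25,230.4]],24), "rim scene",plane("scene",[[340+(597-400)/4,335+(390-280)/4]],24))
# knob tops of neighbours, wrist view clicked
print("A,B,C wrist",plane("wrist",[[269,285],[262,150],[197,222]],113))
E
```

```text
wrist 533 [333.  197.4] [320 185  27  25] [[613.65522348 237.19718608   8.3       ]]
top 233 [194.2 230.6] [186 222  17  18] (194.256103515625, 230.5731658935547) 8.605488777160645 [[612.4338822  236.17566486   8.3       ]
 [612.38518182 236.27615825   8.3       ]]
scene 280 [387.7 365.8] [378 357  20  18] (387.5, 366.5) 10.12432861328125 [[612.29367921 234.95714981   8.3       ]
 [611.24327991 234.15039598   8.3       ]]
rim top [[611.02563726 236.16197753  24.        ]] rim scene [[612.04581806 236.47367962  24.        ]]
A,B,C wrist [[595.10844995 157.64024116 113.        ]
 [532.16735975 256.91492754 113.        ]
 [515.28425569 176.05451271 113.        ]]
```

```bash
python3 steer.py '0 0 0 0.3 6 0 0;0 0 0 0 0.3 30 0;0 0 0 0 0 35 0;0 0 0 0 0 25 0;0 0 0 0 0 15 0'|head -2;python3 steer.py '0 0 0 0 0 9 0;0 0 0 0 0 0 0;0 0 0 0 0 0 0'; python3 to.py 612.2 235.8 101 2.147
python3 - <<'E'
from h import *
# held finial in the top/scene views: take at this height
for n in("top","scene"): cv2.imwrite(f"pics/{n}3.png",camrig.grab_frame(n)[:,:,::-1])
a=cv2.imread("pics/top3.png")[190:290,140:280]; b=cv2.imread("pics/scene3.png")[270:410,330:470]
cv2.imwrite("pics/c3.png",np.hstack([cv2.resize(a,(400,286)),cv2.resize(b,(400,400))[57:343]]))
E
```

```text
clock: 5.63
eef_pos: [611.3, 236.7, 127.4]
clock: 5.88
eef_pos: [613.1, 237.4, 122.0]
tcp_rot: [3.141, 0.0, 2.147]
contact_force: [-0.3, -0.4, -1.8]
opening: 0.291
grasp_force: 39.7
tool delta [-0.9 -1.6 21. ] rotvec to vertical [ 0.0004  0.0001 -0.0004] [613.1 237.4 122. ] [3.1412e+00 1.0000e-04 2.1466e+00] 5.88 [-0.3 -0.4 -1.8]
```

View pics/c3.png

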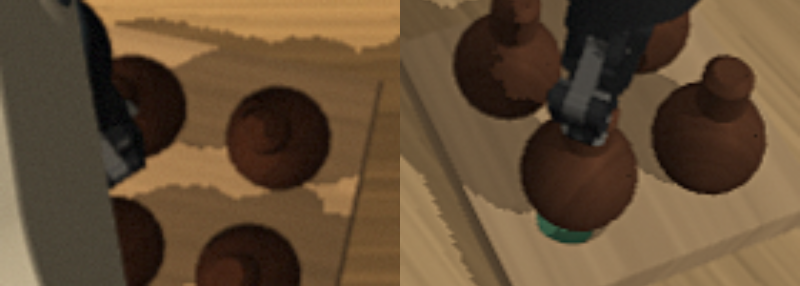

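The held finial sits above the seat, with the dot just visible under it in the right-hand crop. I'll lower it gently.

```bash
python3 steer.py '0 0 0 -0.6 -1 7 0;0 0 0 0 0 6 0;0 0 0 0 0 4 0;0 0 0 0 0 0 0;0 0 0 0 0 0 0';python3 to.py 612.2 235.8 101 2.147; python3 steer.py '0 0 0 0 0 2 0;0 0 0 0 0 1.5 0;0 0 0 0 0 0 0;0 0 0 0 0 0 0'; python3 to.py 612.2 235.8 101 2.147
```

```text
clock: 6.4
eef_pos: [611.9, 236.2, 104.4]
tcp_rot: [-3.141, -0.0, 2.147]
contact_force: [-0.0, 0.4, -2.3]
opening: 0.295
grasp_force: 39.7
tool delta [-0.5 -0.   3.4] rotvec to vertical [-0.0003 -0.0001 -0.0002] [611.9 236.2 104.4] [-3.1413e+00 -1.0000e-04  2.1468e+00] 6.4 [-0.   0.4 -2.3]
clock: 6.73
eef_pos: [613.3, 236.5, 102.6]
tcp_rot: [3.139, 0.001, 2.147]
contact_force: [-0.0, -1.2, 6.9]
opening: 0.289
grasp_force: 40.8
tool delta [ 0.  -1.3  1.6] rotvec to vertical [ 0.0026  0.0009 -0.0001] [613.3 236.5 102.6] [3.1390e+00 9.0000e-04 2.1469e+00] 6.73 [-0.  -1.2  6.9]
```

```bash
python3 steer.py '0 0 0 0 0 0 0.75;0 0 0 0 0 0 0.75;0 0 0 0 0 0 0.75;0 0 0 0 0 0 0.75'; python3 steer.py '0 0 0 0 0 -15 0.75;0 0 0 0 0 -30 0.75;0 0 0 0 0 -35 0.75;0 0 0 0 0 -35 0.75;0 0 0 0 0 -12 0.75'; python3 to.py 487.5 -297.2 229 2.147
python3 - <<'E'
from h import *
cv2.imwrite("pics/w4.png",camrig.grab_frame("wrist")[:,:,::-1])
E
```

```text
clock: 7.07
eef_pos: [611.8, 236.3, 100.9]
tcp_rot: [-3.141, -0.0, 2.147]
contact_force: [-0.6, 0.7, 0.4]
opening: 0.747
grasp_force: 0.0
clock: 7.48
eef_pos: [614.0, 237.1, 233.5]
tcp_rot: [3.135, 0.001, 2.147]
contact_force: [1.0, 0.0, 0.4]
opening: 0.75
grasp_force: 0.0
tool delta [-379.2 -397.1    2.5] rotvec to vertical [ 0.0063  0.0013 -0.0002] [614.  237.1 233.5] [3.1353e+00 1.3000e-03 2.1468e+00] 7.48 [1.  0.  0.4]
```

View pics/w4.png

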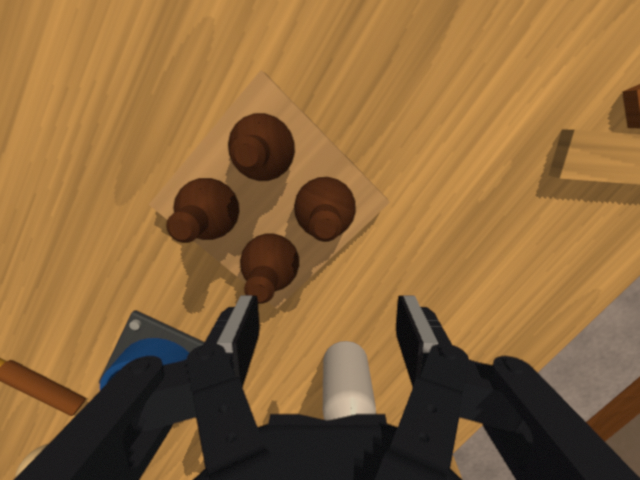

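The fourth finial stands upright at about (325,207), completing the 2x2 grid, and the neighbours haven't moved. Next is the blank.

```bash
for i in 1; do python3 steer.py '0 0 0 -10 -10 0 1;0 0 0 -22 -23 0 1;0 0 0 -26 -27 0 1;0 0 0 -26 -27 0 1;0 0 0 -26 -27 0 1'|head -2; done; python3 steer.py '0 0 0 -26 -27 0 1;0 0 0 -26 -27 0 1;0 0 0 -26 -27 0 1;0 0 0 -26 -27 0 1;0 0 0 -26 -27 0 1'|head -2; python3 steer.py '0 0 0 -26 -27 0 1;0 0 0 -26 -27 0 1;0 0 0 -26 -27 0 1;0 0 0 -26 -27 0 1;0 0 0 -20 -21 0 1'|head -2; python3 steer.py '0 0 0 -10 -13 0 1;0 0 0 -5 -5 0 1;0 0 0 0 0 0 1;0 0 0 0 0 0 1;0 0 0 0 0 0 1'|head -2;python3 to.py 487.5 -297.2 229 2.147
python3 - <<'E'
from h import *
C=cam("wrist"); im=camrig.grab_frame("wrist"); K,d,R,t=C
print(cv2.projectPoints(np.array([[487.5,-297.2,101],[487.5,-297.2,34],[552.3,-81,73]]),R,t,K,d)[0][:,0])
cv2.imwrite("pics/w5.png",im[:,:,::-1])
E
```

```text
clock: 7.95
eef_pos: [574.2, 79.9, 226.1]
clock: 8.37
eef_pos: [531.6, -102.5, 226.4]
clock: 8.78
eef_pos: [490.8, -277.3, 226.3]
clock: 9.2
eef_pos: [486.2, -296.1, 227.5]
tool delta [-1.6  0.4 -1.5] rotvec to vertical [-0.0002 -0.0012  0.0005] [ 486.2 -296.1  227.5] [-3.1414e+00 -1.2000e-03  2.1475e+00] 9.2 [0.2 0.4 0.4]
[[326.60767022 225.77043321]
 [326.6667459  206.72470377]
 [545.36912961  38.14019198]]
```

View pics/w5.png

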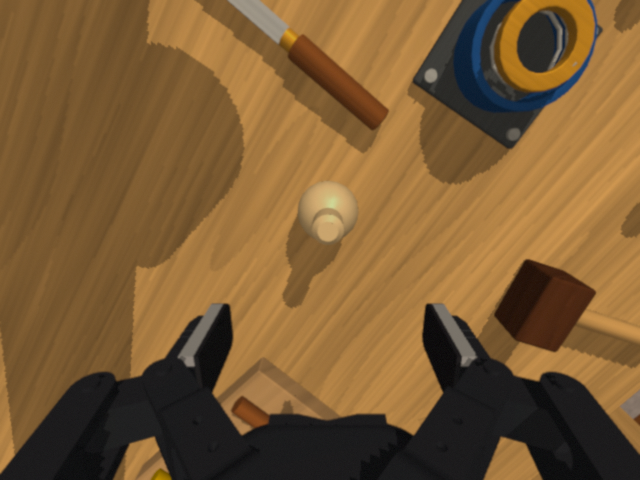

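The knob top is at about (328,230), against a prediction of (326.6,225.8). The now empty ring at (546,43) shows the same shift of about 4 px, so it looks like pose noise. I'll remeasure once with masks.

```bash
python3 steer.py '0 0 0 -0.8 0 0 1;0 0 0 0 0 0 1'|head -2; python3 - <<'E'
from h import *
for k in range(3):
    C=cam("wrist"); s=telemetry.sense()['eef_pos']; im=camrig.grab_frame("wrist"); h=cv2.cvtColor(im,cv2.COLOR_RGB2HSV).astype(int); H,S,V=h[...,0],h[...,1],h[...,2]
    K,d,R,t=C
    g=cv2.projectPoints(np.array([[487.5,-297.2,34.]]),R,t,K,d)[0][0,0]
    m=(S<115)&(V>140); m[:170]=0;m[260:]=0;m[:,:280]=0;m[:,380:]=0
    b=max(blobs(m,20),key=lambda t:t[0]); P=np.argwhere(b[3])[:,::-1]
    up=P[P[:,1]<215].astype(np.float32); hull=cv2.convexHull(up)[:,0]; hull=hull[hull[:,1]<212]
    c,rad=fit_circle(hull.astype(float)); print(np.round(s,1),"belly",c,rad,"pred",g,plane("wrist",[c],34,C)[0])
    bm=(H>100)&(H<120)&(S>130)&(V>40); bb=max(blobs(bm,100),key=lambda t:t[0]);
    if k==0: cv2.imwrite("pics/w6.png",im[:,:,::-1])
im=cv2.imread("pics/top2.png");print()
n="top"; im=camrig.grab_frame("top"); h=cv2.cvtColor(im,cv2.COLOR_RGB2HSV).astype(int)
cv2.imwrite("pics/top6.png",im[:,:,::-1])
E
python3 to.py 487.5 -297.2 89 2.147
```

```text
clock: 9.42
eef_pos: [487.2, -297.2, 228.2]
[ 487.2 -297.2  228.2] belly [329.71802263 198.21652855] 12.544423845293572 pred [326.40583514 205.02134015] [ 486.43257062 -289.27525062   34.        ]
[ 487.1 -297.3  228.2] belly [329.69915605 198.52980221] 12.477529944474151 pred [326.52105621 204.94454462] [ 486.54297723 -289.69573774   34.        ]
[ 487.  -297.4  228.2] belly [329.86168757 198.63067437] 12.5352451747061 pred [326.64860035 204.88375651] [ 486.66799788 -289.8195623    34.        ]

tool delta [1.000e-01 7.000e-01 1.391e+02] rotvec to vertical [0.0001 0.0001 0.0004] [ 486.9 -297.6  228.1] [3.1415e+00 1.0000e-04 2.1474e+00] 9.62 [-0.5  0.3 -0.6]
```

```bash
python3 steer.py '0 0 0 0 0.5 25 1;0 0 0 0 0 40 1;0 0 0 0 0 40 1;0 0 0 0 0 25 1;0 0 0 0 0 9 1'|head -2; python3 steer.py '0 0 0 0 0 0 1;0 0 0 0 0 0 1;0 0 0 0 0 0 1'|head -2; python3 to.py 487.5 -297.2 89 2.147
python3 - <<'E'
from h import *
C=cam("wrist"); im=camrig.grab_frame("wrist"); K,d,R,t=C
print(cv2.projectPoints(np.array([[487.5,-297.2,101.5]]),R,t,K,d)[0][:,0])
cv2.imwrite("pics/w7.png",im[:,:,::-1])
E
```

```text
clock: 10.03
eef_pos: [484.9, -296.2, 85.2]
clock: 10.28
eef_pos: [488.5, -298.5, 91.0]
tool delta [ 1.6 -0.2  2. ] rotvec to vertical [ 0.0013  0.0027 -0.0002] [ 488.5 -298.5   91. ] [3.1403e+00 2.7000e-03 2.1468e+00] 10.28 [ 0.3 -0.3  0.1]
[[325.07629404 306.48573621]]
```

View pics/w7.png

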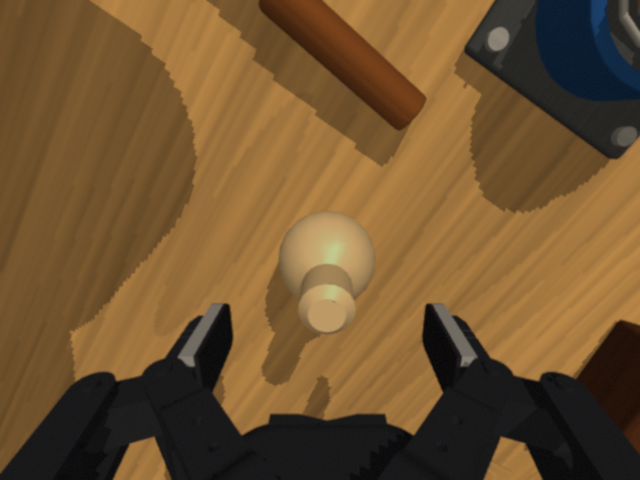

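The knob disc is at about (327,316). The finished finial, when gripped, had its knob about 6 px (3 mm) higher in the same view. So I'll shift about 3 mm along −x of the tool, then grip.

```bash
python3 steer.py '0 0 0 -3 0 0 1;0 0 0 0 0 0 1;0 0 0 0 0 0 1' 45|head -2; python3 to.py 487.5 -297.2 89 2.147
python3 steer.py '0 0 0 0 0 0 0;0 0 0 0 0 0 0;0 0 0 0 0 0 0;0 0 0 0 0 0 0;0 0 0 0 0 0 0' 45; python3 to.py 487.5 -297.2 89 2.147
python3 steer.py '0 0 0 0 0 0 0;0 0 0 0 0 -15 0;0 0 0 0 0 -35 0;0 0 0 0 0 -40 0;0 0 0 0 0 -35 0';python3 steer.py '0 0 0 0 0 -15 0;0 0 0 0 0 0 0;0 0 0 0 0 0 0;0 0 0 0 0 0 0'; python3 to.py 552.3 -81 230 2.147
python3 - <<'E'
from h import *
C=cam("wrist"); im=camrig.grab_frame("wrist"); K,d,R,t=C
p=cv2.projectPoints(np.array([[552.3,-81,73.]]),R,t,K,d)[0][:,0];print(p)
cv2.imwrite("pics/w8.png",im[:,:,::-1])
h=cv2.cvtColor(im,cv2.COLOR_RGB2HSV).astype(int); H,S,V=h[...,0],h[...,1],h[...,2]
for a,c,b,m in blobs((H>15)&(H<23)&(S>185)&(V>120),200): print(a,c,b)
E
```

```text
clock: 10.58
eef_pos: [489.4, -300.7, 90.0]
tool delta [3.9 0.3 1. ] rotvec to vertical [ 0.0007  0.0016 -0.0003] [ 489.4 -300.7   90. ] [3.1409e+00 1.6000e-03 2.1467e+00] 10.58 [-0.3 -0.1  0.2]
clock: 11.0
eef_pos: [488.8, -300.2, 89.1]
tcp_rot: [-3.142, -0.0, 2.147]
contact_force: [-1.7, 0.6, 11.0]
opening: 0.296
grasp_force: 38.4
tool delta [3.2 0.5 0.1] rotvec to vertical [-0.     -0.0001 -0.0002] [ 488.8 -300.2   89.1] [-3.1416e+00 -1.0000e-04  2.1468e+00] 11.0 [-1.7  0.6 11. ]
clock: 11.42
eef_pos: [488.3, -299.9, 215.3]
tcp_rot: [-3.141, -0.001, 2.147]
contact_force: [1.8, 0.2, -2.0]
opening: 0.293
grasp_force: 44.7
clock: 11.75
eef_pos: [487.8, -299.6, 227.3]
tcp_rot: [-3.14, -0.002, 2.147]
contact_force: [0.3, 1.2, -2.8]
opening: 0.293
grasp_force: 44.8
tool delta [148.2 173.1  -2.6] rotvec to vertical [-0.0012 -0.0025 -0.0002] [ 487.8 -299.6  227.3] [-3.1404e+00 -2.5000e-03  2.1468e+00] 11.75 [ 0.3  1.2 -2.8]
[[547.33255965  32.69195475]]
3605 [545.2  42.7] [501   0  95  86]
201 [290.1  33.4] [282  24  18  20]
```

```bash
python3 steer.py '0 0 0 8 9 0 0;0 0 0 18 21 0 0;0 0 0 22 26 0 0;0 0 0 22 26 0 0;0 0 0 22 26 0 0'|head -2; python3 steer.py '0 0 0 22 26 0 0;0 0 0 18 21 0 0;0 0 0 11 12 0 0;0 0 0 5.5 5.5 0 0;0 0 0 0 0 0 0'|head -2; python3 steer.py '0 0 0 0 0 0 0;0 0 0 0 0 0 0;0 0 0 0 0 0 0;0 0 0 0 0 0 0'; python3 to.py 552.3 -81 154 2.147
python3 - <<'E'
from h import *
C=cam("wrist"); im=camrig.grab_frame("wrist"); K,d,R,t=C
p=cv2.projectPoints(np.array([[552.3,-81,73.],[552.3,-81,55]]),R,t,K,d)[0][:,0];print(p)
cv2.imwrite("pics/w9.png",im[:,:,::-1])
E
```

```text
clock: 12.22
eef_pos: [528.7, -162.1, 227.5]
clock: 12.63
eef_pos: [552.2, -79.8, 227.9]
clock: 12.97
eef_pos: [552.3, -82.7, 229.0]
tcp_rot: [-3.141, 0.0, 2.145]
contact_force: [-0.2, -0.3, -2.1]
opening: 0.293
grasp_force: 44.8
tool delta [ 1.5  0.9 75. ] rotvec to vertical [-0.0002  0.     -0.0016] [552.3 -82.7 229. ] [-3.1414  0.      2.1454] 12.97 [-0.2 -0.3 -2.1]
[[327.08830022 213.09372532]
 [327.08096453 208.30565816]]
```

View pics/w9.png

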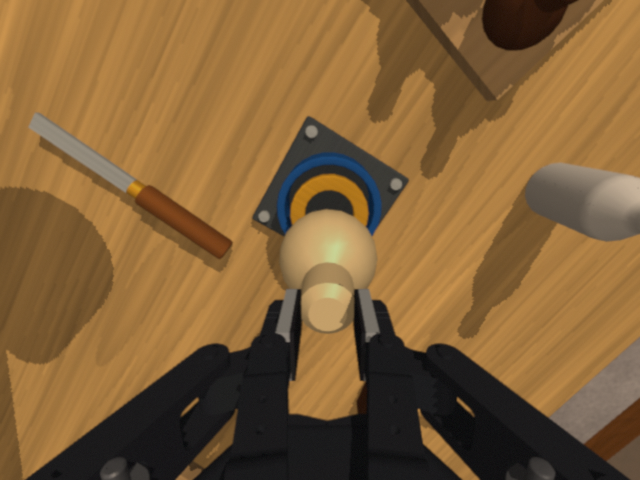

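The blue rim spans x 278–383, centred at about 330, and the blank sits at 328. That calls for a shift of about 1.5 mm along +y of the tool. Then I'll descend to just above seating.

```bash
python3 steer.py '0 0 0 0.5 1.5 15 0;0 0 0 0 0 25 0;0 0 0 0 0 20 0;0 0 0 0 0 10 0;0 0 0 0 0 5 0'|head -2; python3 steer.py '0 0 0 0 0 0 0;0 0 0 0 0 0 0;0 0 0 0 0 0 0;0 0 0 0 0 0 0' ; python3 steer.py '0 0 0 0 0 3 0;0 0 0 0 0 2 0;0 0 0 0 0 2 0;0 0 0 0 0 0 0;0 0 0 0 0 0 0';  python3 to.py 552.3 -81 132 2.147
```

```text
clock: 13.43
eef_pos: [552.6, -80.7, 152.6]
clock: 13.77
eef_pos: [554.3, -80.6, 155.2]
tcp_rot: [3.14, 0.001, 2.147]
contact_force: [-0.7, -1.0, -2.2]
opening: 0.293
grasp_force: 44.8
clock: 14.18
eef_pos: [553.5, -80.5, 147.2]
tcp_rot: [-3.141, 0.0, 2.147]
contact_force: [-1.8, -0.6, 2.8]
opening: 0.292
grasp_force: 45.4
tool delta [ 0.3 -1.3 15.2] rotvec to vertical [-0.0002  0.     -0.0001] [553.5 -80.5 147.2] [-3.1414  0.      2.1469] 14.18 [-1.8 -0.6  2.8]
```

Contact made. I'll press down and shift slightly along −y of the tool, following the lateral force.

```bash
python3 steer.py '0 0 0 0 -0.5 3 0;0 0 0 0 -0.5 4 0;0 0 0 0 0 4 0;0 0 0 0 0 3 0;0 0 0 0 0 1.5 0' 50; python3 steer.py '0 0 0 0 0 0 0;0 0 0 0 0 0 0;0 0 0 0 0 0 0';  python3 to.py 552.3 -81 131 2.147
```

```text
clock: 14.6
eef_pos: [553.2, -81.0, 131.7]
tcp_rot: [3.141, 0.001, 2.147]
contact_force: [-2.1, 0.2, 9.4]
opening: 0.289
grasp_force: 49.4
clock: 14.85
eef_pos: [553.2, -81.0, 132.1]
tcp_rot: [3.141, 0.001, 2.147]
contact_force: [-2.0, 0.1, 8.6]
opening: 0.288
grasp_force: 49.4
tool delta [ 0.5 -0.8  1.1] rotvec to vertical [ 0.0008  0.0006 -0.0002] [553.2 -81.  132.1] [3.1408e+00 6.0000e-04 2.1468e+00] 14.85 [-2.   0.1  8.6]
```

```bash
python3 steer.py '0 0 0 0 -0.5 2 0;0 0 0 0 0 1.5 0;0 0 0 0 0 1 0;0 0 0 0 0 0 0;0 0 0 0 0 0 0'; python3 steer.py '0 0 0 0 0 0 0;0 0 0 0 0 0 0';  python3 to.py 552.3 -81 131 2.147
```

```text
clock: 15.27
eef_pos: [553.9, -81.6, 129.6]
tcp_rot: [3.139, 0.002, 2.147]
contact_force: [-5.6, 0.1, 27.1]
opening: 0.292
grasp_force: 51.2
clock: 15.43
eef_pos: [553.9, -81.5, 129.6]
tcp_rot: [3.139, 0.002, 2.147]
contact_force: [-6.7, 0.6, 26.4]
opening: 0.291
grasp_force: 51.2
tool delta [ 1.3 -1.1 -1.4] rotvec to vertical [ 0.0028  0.0025 -0.0001] [553.9 -81.5 129.6] [3.1388e+00 2.5000e-03 2.1469e+00] 15.43 [-6.7  0.6 26.4]
```

The ring is on its stop at 27 N. I'll ease off slightly and verify visually.

```bash
python3 steer.py '0 0 0 0.3 -0.5 -0.6 0;0 0 0 0 0 0 0;0 0 0 0 0 0 0;0 0 0 0 0 0 0'; python3 - <<'E'
from h import *
s=camrig.grab_frame("scene")[:,:,::-1]
cv2.imwrite("pics/fin.png",np.hstack([cv2.resize(s[130:270,240:380],(400,400),interpolation=2),cv2.resize(s[265:405,330:470],(400,400),interpolation=2)]))
E
```

```text
clock: 15.77
eef_pos: [553.4, -81.5, 129.7]
tcp_rot: [3.139, 0.002, 2.147]
contact_force: [-3.7, 1.1, 21.6]
opening: 0.288
grasp_force: 50.6
```

View pics/fin.png

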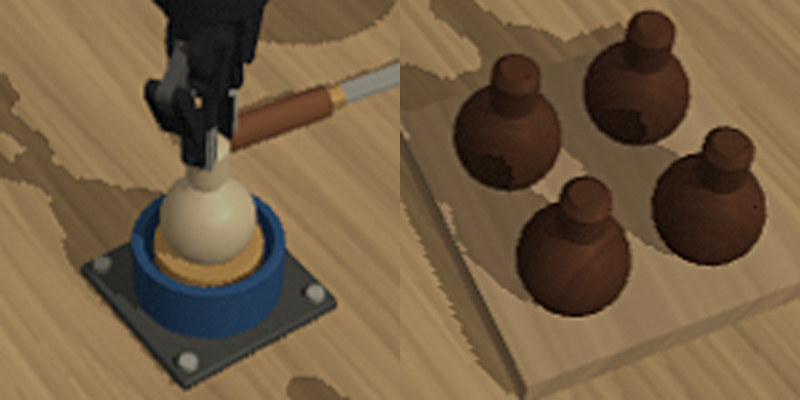

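The blank stands upright in the ring, and the ring is at or below the blue rim (left crop, around (208,255)). All four tray finials stand upright and seated (right crop). I'm handing in the job.

```bash
python3 -c "
from rig import r, camrig, telemetry, sign_off
print(sign_off())"
```

```text
the job is handed in; nothing more can be done
None
```

The finished finial is released upright in the green-dot seat, and I handed the job in at about 16 s still gripping the blank, pressed down in the ring on its stop at about 22 N; the sign-off gave no verdict.

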